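Load the toaster by thickness and hold the lever at the third notch

ROBOT

A 6-joint arm with a two-finger parallel gripper is mounted at the origin on a cart in front of the work surface, level with it; the furniture and walls round the work are solid. World frame = base frame: x ahead of the robot, y to its left, z up, the work surface at z = 0. Lengths are in m, angles in rad, forces in N, time in s.
With the tool pointing down it reaches from about 0.375 to 0.825 m from the base axis. Payload 5.5 kg.
Tool frame: the origin (TCP) lies at the very end of the fingers, on their centre line; the grasp point (between the pads) lies grip_point_offset behind it (grip_point_offset is the distance from the TCP to the grasp point, in m); z points along the fingers, y is the line along which they close (so a half turn about z gives the same grasp; the last joint's range is limited). The gripper opens to 85 mm and grips with 20 to 120 N. Pads are 22 mm wide; open, the fingers measure 114 mm over their backs; the gripper's body (76 mm by 85 mm) begins 54 mm behind the grasp point. The pads swing forward as they close: fully open they stand 13 mm farther back than shut.
Start: joints at [1.176, 0.314, -0.047, 1.21, 0, 1.571], TCP at [0.231, 0.554, 0.231] pointing down, gripper open.
Joint ranges: [-2.67, 2.67], [-0.69, 1.73], [-1.03, 1.25], [-2.08, 2.16], [-1.42, 1.45], [-3.14, 3.14]. Speed limits (rad/s): [2.39, 2.39, 3.01, 3.14, 3.14, 3.14].

INTERFACE

Orientations are given as a unit quaternion [x, y, z, w].
In Python, from bench import sense, get_image, hand_in, spot_in, regions_of, landmark_of, grip_point_offset gives the robot as it stands.
- The arm moves only by the tool step_arm, never from a script. Its argument "steps" is text: rows parted by semicolons, each of 7 numbers parted by spaces: the shift along the world's x, y, z in mm, then the turn, a rotation vector about the world's x, y, z in degrees, then the gripper's target within -1 to 1 (fully open at 1, half-way at 0, shut at -1). In form: tx ty tz ax ay az gripper; .... A call has exactly 5 rows; each row shifts and turns the commanded pose from where the row before left it; what a row does not reach is not made up. A row lasts 1/10 s, in which the tool goes at most 50 mm and 8.59 degrees, less where a joint would pass 70% of its speed; a pose out of reach is approached as far as the arm can. A call with a gripper value outside its range is refused whole. The fingers move at their own pace and stop on an object; the grip force is fixed at half the most. Time passes only in rows, so rows that do not move let the fingers close, or fill a call up. It gives the time, the measured TCP pose, the force, the opening and the grip force at its end, in the units of the state.
- sense(): the state, without advancing time (a new reading comes with each control period).
- get_image(name): name is "scene" or "side" or "wrist"; returns a dict with "pixels" (480x640x3 uint8, red, green, blue), "fx", "fy", "cx", "cy" (pixels), "eye" and "attitude" of the camera in the world; the wrist camera has in their place "T_tool_cam" (4x4, takes a point from camera to tool coordinates, whose origin is the TCP and whose axes are the flange's). Camera axes: x right, y up, looking along -z (the intrinsics and any distortion apply to the point x, -y, -z); pixel columns grow to the right and rows downward; lengths in m; the calibration is good to about 2 mm. A picture is of the moment at which its call begins: read the wrist's pose just before it. There is no depth.
- hand_in(): hands the job in; it is judged then, once.
Trained networks look in a picture, given as the dict that the camera call returned (one of the last four; its "shot" number tells which), for a name from the list of things; names that differ only in an ending like _2 or _b are one class to them, and where a whole thing is asked for, a point or a joint stands for the part that bears it (a point fixed in the world has none). Each returns a list of dicts, best first, with "conf" (0 to 1); they miss things now and then, are a little off and sometimes report something else, mostly with a low value. They report only what shows in the picture. A call takes as long as a camera call. They do not tell look-alikes from the thing itself.
- spot_in(picture, name): "centre" ([x, y, z] in m, in world coordinates, good to about 4 mm: the middle of the surface that is visible of it).
- regions_of(picture, name): "region" (480x640 bool, what is visible of it).
- landmark_of(picture, name): "centre" ([x, y, z] in m, in world coordinates, good to about 4 mm: a listed point, or the origin of a listed thing).
The state is a dict: "clock": time; "qpos": joint angles; "joint_vel": joint speeds; "joint_efforts": joint torques, N m; "tool_pos": TCP position; "ee_rot": TCP orientation; "force": force on the tool from outside, world axes, zero at the start; "moment": the same for the moment, N m; "opening": finger opening in m; "finger_force": force on a finger pad.
Only numpy, scipy, OpenCV 4.12 (cv2) and the standard library are available. Lean on these libraries where they do the work, as an engineer would, in place of code of your own. Each camera call takes 0.05 s, during which the arm holds its last target. There are 200 camera calls.

TASK

Take the thick waffle and the thin crispbread out of the toast rack and stand the waffle in the toaster's wide slot and the crispbread in its narrow slot, with the lever still up. The lever springs back when let go, so then press it down past the first two notches to the third, the lowest, and finish while still holding it down there with both pieces lowered in their slots. Leave the cheese, the tub and the tin where they stand.

Things in the scene. Friction and masses are not known exactly. Their poses are not given: they have to be found in the camera images.
- toaster: Two-slot toaster, steel middle with black ends, fixed to the worktop; 195 (x) x 170 (y) x 105 mm high. Origin: on the worktop, 90 mm behind the lever end face and midway across; z up, its x runs along the slots, away from the lever end (the lever is on its -x end, which faces the robot roughly). Position and yaw vary.
- wide_slot (a point): Centre of the mouth of the wide slot, level with the toaster's flat top (105 mm up), on the left side seen from the lever end; axes as the toaster. The slot is 96 mm long (x) and 30 mm wide (y). With the lever up its floor (the carriage) is 34 mm below the mouth, so a piece 72 mm tall stands out 38 mm; the carriage goes down with the lever.
- narrow_slot (a point): Centre of the mouth of the narrow slot, level with the toaster's flat top, on the right side seen from the lever end, 74 mm from the wide one; axes as the toaster. 96 mm long (x), 18 mm wide (y); floor on the same carriage, 34 mm below the mouth with the lever up. The waffle does not fit here.
- lever (a joint): How far the toaster lever is pressed down, in m: 0 up (rest), to a stop at 0.040. Detents (notches) at 0.012, 0.024 and 0.036 can be felt, but none of them holds it: a spring pushes it all the way back up when it is let go. Pressing takes about 2 to 7 N, rising and easing by about 1.8 N at each detent, and about 5 N at the third notch.
- lever_top (a point): Middle of the top face of the grey lever paddle, which stands out level from the middle of the toaster's black -x end; moves down with the lever. With the lever up it is 95 mm above the worktop. The paddle is 38 mm (along toaster x) by 36 mm (y) and 12 mm thick; this point is 21 mm out from the toaster's end face. It is pressed straight down. Three pairs of pale marks on the end face beside the lever's track stand for the three notches.
- toast_rack: Steel wire toast rack fixed to the worktop: base plate 104 (x) x 136 (y) mm, 6 mm thick, with five wire hoops 42 mm high, 30 mm apart along y. Origin: centre of its underside. The two pieces stand in its two end gaps, 45 mm either side of the middle along its y, with their bottoms 6 mm above the worktop; which is in which gap varies. Position and yaw vary.
- waffle: Square waffle with a grid of ribs on both faces, rigid, light: 80 mm wide (x), 22 mm thick (y), 72 mm tall (z). Stands on edge in the rack. Origin: centre of its bottom edge face. About 50 g.
- crispbread: Crispbread, a flat slice with rows of dimples, rigid, light: 80 mm wide (x), 12 mm thick (y), 72 mm tall (z). Stands on edge in the rack. Origin: centre of its bottom edge face. About 30 g.
- cheese: Block of cheese in a wrapper, 73 x 102 x 37 mm high, lying near the front of the worktop; origin at the centre of its underside. Bystander.
- tub: Small yoghurt tub, 72 mm across and 72 mm high, near the front right; origin at the centre of its underside. Bystander.
- tin: Small round food tin, 57 mm across and 72 mm high, behind the rack; origin at the centre of its underside. Bystander. Above it a wall cabinet hangs over the back of the worktop from y = 0.10 m to the left, its underside 0.60 m above the worktop, its front at x = 0.57 m: keep wrist and arm in front of it.
There are look-alikes about, which are no part of the job. Leave any turquoise look-alike of the crispbread alone.

How it is judged:
By the outcome, as a careful person would: the job done as asked, in the order asked, and still so for the second after the job is handed in, while the arm keeps its last pose, push and grip.
It also fails if it takes over 67 s, if anything falls off the work surface, if the arm or the gripper's body presses on something with over 40 N, if the wrist force passes 120 N, or if a joint passes its speed limit or range.

## Working session

There is one attempt and no reset: what is moved stays moved. The work goes in short steps, Python scripts to look and compute and a tool call to move; the robot and the scene stay as the last step left them, time stands still between calls to the robot, and variables do not carry over. Pictures are saved under pics/ and viewed, at most 10 in all, crops included, and the job is handed in when it is done.

Besides the shell and the picture viewer there is one more tool, called after "Call:" as a command line: name --argument value ..., lists and objects as JSON in quotes. step_arm: Moves the arm, as the interface text tells. Its arguments: {"type":"object","properties":{"steps":{"type":"string"}},"required":["steps"]}

```bash
mkdir -p pics; ls; python3 - <<'E'
from bench import *
import cv2,numpy as np
print(grip_point_offset); s=sense(); print({k:np.round(v,3).tolist() for k,v in s.items()})
ims={}
for n in ["scene","side"]:
    im=get_image(n); cv2.imwrite(f"pics/{n}0.png",im["pixels"][:,:,::-1])
    print(n,im["eye"],im["attitude"],im["fx"],[k for k in im])
    for t in ["toaster","wide_slot","narrow_slot","lever_top","toast_rack","waffle","crispbread","cheese","tub","tin"]:
        try: print(t,[(np.round(d["centre"],3).tolist(),round(d["conf"],2)) for d in landmark_of(im,t)],"spot",[(np.round(d["centre"],3).tolist(),round(d["conf"],2)) for d in spot_in(im,t)] )
        except Exception as e: print(t,e)
print(sense()["clock"])
E
```

```text
pics
0.0187
{'clock': 0.0, 'qpos': [1.176, 0.314, -0.048, 1.21, 0.0, 1.571], 'joint_vel': [-0.002, -0.001, -0.0, -0.002, -0.001, -0.001], 'joint_efforts': [0.002, -53.959, 33.975, 0.019, -0.0, -0.0], 'tool_pos': [0.231, 0.553, 0.23], 'ee_rot': [0.196, 0.981, -0.001, -0.0], 'force': [-0.203, 0.793, 0.363], 'moment': [-0.005, -0.017, -0.022], 'finger_force': 0.0, 'opening': 0.085}
scene [-0.20498727 -0.5632328   0.9907942 ] [ 0.35160103 -0.16037409 -0.37827983  0.8411666 ] 549.7805993449822 ['pixels', 'fx', 'fy', 'cx', 'cy', 'eye', 'attitude', 'shot']
toaster [([0.532, -0.12, -0.004], 0.65)] spot [([0.511, -0.143, 0.099], 0.79)]
wide_slot [([0.547, -0.088, 0.105], 0.97), ([0.356, -0.248, -0.0], 0.46)] spot [([0.512, -0.145, 0.108], 0.74)]
narrow_slot [([0.535, -0.158, 0.103], 0.96)] spot [([0.512, -0.138, 0.101], 0.83)]
lever_top [] spot [([0.421, -0.102, 0.096], 0.81)]
toast_rack [([0.409, 0.299, -0.001], 0.94)] spot [([0.377, 0.286, 0.006], 0.74)]
waffle [([0.397, 0.263, 0.007], 0.93)] spot [([0.394, 0.256, 0.056], 0.75)]
crispbread [([0.465, 0.146, 0.001], 0.7), ([0.422, 0.349, 0.00
[... 850 characters left out ...]
0.418, 0.351, 0.051], 0.33)]
toast_rack [([0.409, 0.306, -0.001], 0.75), ([0.399, 0.26, 0.01], 0.73)] spot [([0.383, 0.348, 0.004], 0.81)]
waffle [([0.4, 0.258, 0.007], 0.72), ([0.36, 0.066, -0.001], 0.6)] spot [([0.397, 0.268, 0.059], 0.7)]
crispbread [([0.471, 0.15, 0.002], 0.94), ([0.423, 0.345, 0.008], 0.86)] spot [([0.468, 0.181, 0.056], 0.79), ([0.42, 0.353, 0.051], 0.62), ([0.386, 0.35, 0.008], 0.48), ([0.534, -0.052, 0.091], 0.2)]
cheese [([0.358, 0.068, 0.0], 0.65)] spot [([0.357, 0.098, 0.034], 0.87)]
tub [([0.354, -0.246, -0.002], 0.7)] spot [([0.356, -0.225, 0.048], 0.97)]
tin [([0.601, 0.229, -0.001], 0.89)] spot [([0.596, 0.248, 0.049], 0.97), ([0.399, 0.269, 0.061], 0.64)]
2.1
```

View pictures.

View pics/scene0.png

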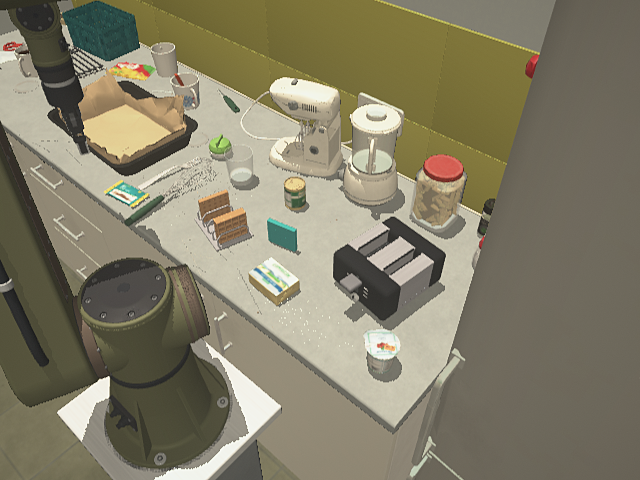

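View pics/side0.png

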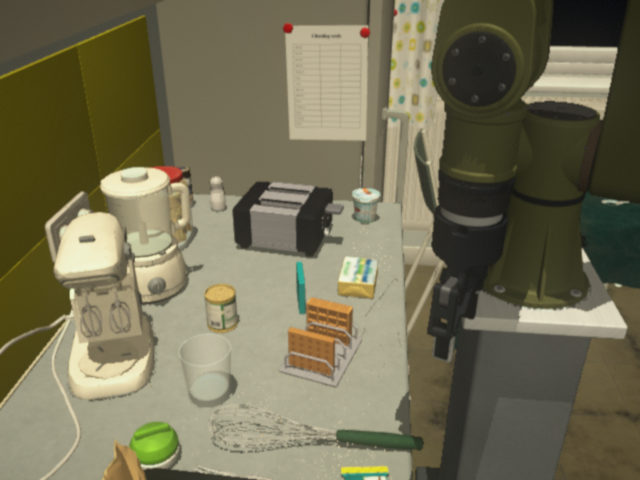

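The two brown slices stand in the rack: one at scene (230,222) and side (330,318), which looks thicker, and the other at scene (213,203) and side (312,352). The candidates for the crispbread are:
- brown slice in the rack's left gap, scene (213,203)
- turquoise slab, scene (282,235), which is the look-alike to leave alone
- waffle, scene (230,222)

I'll hover over the rack for a close check.

Call:
step_arm --steps "24 -36 0 0 0 1 1; 24 -36 0 0 0 1 1; 24 -36 0 0 0 1 1; 24 -36 0 0 0 1 1; 24 -36 0 0 0 1 1"

```text
clock: 2.6
tool_pos: [0.3515, 0.3724, 0.2315]
ee_rot: [0.153, 0.988, 0.0, 0.0]
force: [0.8, 0.7, 0.6]
opening: 0.0856
finger_force: 0.0
```

Call:
step_arm --steps "24 -36 0 0 0 1 1; 24 -36 0 0 0 1 1; 0 0 0 0 0 0 1; 0 0 0 0 0 0 1; 0 0 0 0 0 0 1"

```text
clock: 3.1
tool_pos: [0.3984, 0.3025, 0.2314]
ee_rot: [0.136, 0.991, 0.0, -0.0]
force: [0.2, 0.3, 0.7]
opening: 0.0854
finger_force: 0.0
```

```bash
cat > h.py <<'E'
from bench import *
import cv2,numpy as np
from scipy.spatial.transform import Rotation as R
def wrist():
    s=sense(); im=get_image("wrist"); T=np.eye(4); T[:3,:3]=R.from_quat(s["ee_rot"]).as_matrix(); T[:3,3]=s["tool_pos"]
    im["M"]=T@np.array(im["T_tool_cam"]); return s,im
def cam(im):
    if "M" in im: return im["M"]
    M=np.eye(4); M[:3,:3]=R.from_quat(im["attitude"]).as_matrix(); M[:3,3]=im["eye"]; return M
def proj(im,P):
    M=cam(im); p=(np.atleast_2d(P)-M[:3,3])@M[:3,:3]
    return np.c_[im["fx"]*p[:,0]/-p[:,2]+im["cx"], im["fy"]*-p[:,1]/-p[:,2]+im["cy"]]
def back(im,uv,z):
    M=cam(im); uv=np.atleast_2d(uv).astype(float)
    d=np.c_[(uv[:,0]-im["cx"])/im["fx"],-(uv[:,1]-im["cy"])/im["fy"],-np.ones(len(uv))]@M[:3,:3].T
    return M[:3,3]+d*((z-M[2,3])/d[:,2:])
def yawy(s):
    y=R.from_quat(s["ee_rot"]).as_matrix()[:,1]; return np.degrees(np.arctan2(y[1],y[0]))
def L(f,im,n): return [(np.round(d["centre"],3).tolist(),round(d["conf"],2)) for d in f(im,n)]
E
python3 - <<'E'
from h import *
s,im=wrist(); print(s["clock"],s["tool_pos"],yawy(s)); print(im["T_tool_cam"],[k for k in im])
cv2.imwrite("pics/w1.png",im["pixels"][:,:,::-1])
for n in ["waffle","crispbread","toast_rack"]:
    print(n,L(landmark_of,im,n))
    for d in regions_of(im,n):
        m=d["region"]; v,u=np.nonzero(m); print("  reg",d["conf"],m.sum(),u.min(),u.max(),v.min(),v.max())
E
```

```text
3.1 [0.39843562 0.30247476 0.23135269] 74.40391668809036
[[ 2.92613864e-04  9.46023436e-01  3.24098092e-01  8.40725535e-02]
 [ 9.99999810e-01 -1.01257209e-04 -6.07291805e-04  2.14211521e-04]
 [-5.41695011e-04  3.24098209e-01 -9.46023286e-01 -1.42450996e-01]
 [ 0.00000000e+00  0.00000000e+00  0.00000000e+00  1.00000000e+00]] ['pixels', 'fx', 'fy', 'cx', 'cy', 'T_tool_cam', 'shot', 'M']
waffle [([0.4, 0.261, 0.003], 0.8), ([0.533, -0.12, 0.002], 0.28)]
  reg 0.71 2904 261 293 175 275
crispbread [([0.468, 0.143, -0.001], 0.74), ([0.427, 0.348, 0.002], 0.58)]
  reg 0.8 2198 361 389 173 272
toast_rack [([0.424, 0.347, 0.003], 0.74), ([0.409, 0.305, -0.002], 0.59)]
  reg 0.75 8445 260 393 157 256
```

View pics/w1.png

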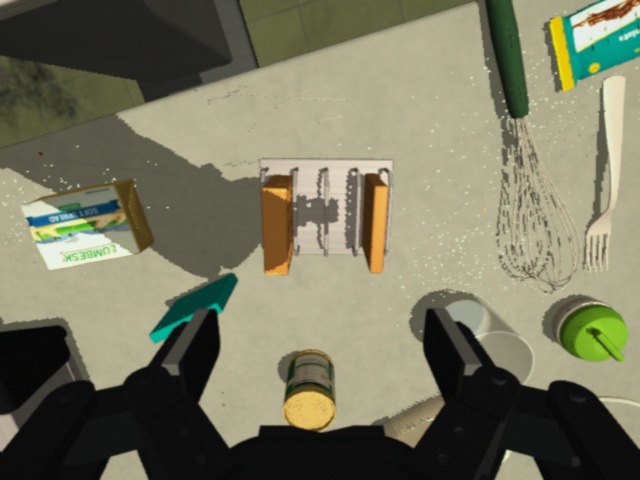

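The wrist view shows the thick waffle at left (277,225), the thin crispbread at right (374,222), and the turquoise look-alike at (195,308), outside the rack. Next I fit the box silhouettes to get exact poses.

```bash
cat >> h.py <<'E'
from scipy.optimize import minimize
def fit(im,mask,size,p0,z0):
    w,t,h=size
    B=np.array([[sx*w/2,sy*t/2,z] for sx in(-1,1) for sy in(-1,1) for z in(z0,z0+h)])
    def poly(p):
        c,s_=np.cos(p[2]),np.sin(p[2]); P=B.copy(); P[:,0]=p[0]+c*B[:,0]-s_*B[:,1]; P[:,1]=p[1]+s_*B[:,0]+c*B[:,1]
        q=cv2.convexHull((proj(im,P)*16).astype(np.int32)); m=np.zeros(mask.shape,np.uint8); cv2.fillConvexPoly(m,q,255,cv2.LINE_AA,4); return m/255.
    M=mask.astype(float); f=lambda p: np.abs(poly(p)-M).sum()/M.sum()
    sx=np.array(p0)+np.array([[0,0,0],[.006,0,0],[0,.006,0],[0,0,.06]])
    r=minimize(f,p0,method="Nelder-Mead",options=dict(initial_simplex=sx,xatol=1e-5,fatol=1e-5)); return r.x,r.fun
def orange(im):
    h=cv2.cvtColor(im["pixels"],cv2.COLOR_RGB2HSV); return (h[...,0]>=5)&(h[...,0]<=20)&(h[...,1]>130)
E
python3 - <<'E'
from h import *
s,im=wrist(); m=orange(im)
for n,b,t,p in [("waffle",(255,300),.022,(.399,.261,-.27)),("crisp",(358,395),.012,(.424,.347,-.27))]:
    k=np.zeros_like(m); k[160:285,b[0]:b[1]]=m[160:285,b[0]:b[1]]
    k=cv2.morphologyEx(k.astype(np.uint8),cv2.MORPH_CLOSE,np.ones((5,5)))
    x,f=fit(im,k,(.08,t,.072),p,.006); print(n,x[:2],np.degrees(x[2]),f,k.sum())
    x,f=fit(im,k,(.08,.034-t,.072),p,.006); print(" other",x[:2],np.degrees(x[2]),f)
E
```

```text
waffle [0.40170322 0.26012425] -18.62042306317843 0.13417267191776996 2808
 other [0.40179099 0.25927606] -11.235366714095319 0.21480224568459866
crisp [0.42457998 0.34751464] -12.999804815534487 0.16573445827679115 1994
 other [0.42372673 0.3471079 ] -5.211420493305548 0.591602257753653
```

Call:
step_arm --steps "3 -42 -10 0 0 0.3 1; 0 0 -45 0 0 0 1; 0 0 -45 0 0 0 1; 0 0 -45 0 0 0 1; 0 0 -34 0 0 0 1"

```text
clock: 4.0
tool_pos: [0.4008, 0.2592, 0.0501]
ee_rot: [0.133, 0.991, -0.0, -0.001]
force: [0.0, 0.9, 0.0]
opening: 0.0853
finger_force: 0.0
```

Call:
step_arm --steps "0 0 0 0 0 0 0.3; 0 0 0 0 0 0 0; 0 0 0 0 0 0 -0.5; 0 0 0 0 0 0 -1; 0 0 0 0 0 0 -1"

```text
clock: 4.5
tool_pos: [0.4033, 0.2608, 0.0542]
ee_rot: [0.133, 0.991, 0.001, 0.001]
force: [-0.6, -0.4, 7.0]
opening: 0.0209
finger_force: 60.1
```

Call:
step_arm --steps "0 0 0 0 0 0 -1; 0 0 0 0 0 0 -1; 0 0 0 0 0 0 -1; 0 0 0 0 0 0 -1; 0 0 0 0 0 0 -1"

```text
clock: 5.0
tool_pos: [0.4032, 0.2608, 0.0542]
ee_rot: [0.133, 0.991, 0.001, 0.001]
force: [-0.4, 0.1, 6.2]
opening: 0.0207
finger_force: 60.1
```

Call:
step_arm --steps "0 0 45 0 0 0 -1; 0 0 45 0 0 0 -1; 0 0 45 0 0 0 -1; 13 -40 25 0 0 0.7 -1; 13 -40 25 0 0 0.7 -1"

```text
clock: 5.5
tool_pos: [0.4284, 0.18, 0.2402]
ee_rot: [0.119, 0.993, 0.001, 0.002]
force: [2.4, 1.1, -1.2]
opening: 0.0209
finger_force: 60.5
```

Call:
step_arm --steps "13 -40 0 0 0 0.7 -1; 13 -40 0 0 0 0.7 -1; 13 -40 0 0 0 0.7 -1; 13 -40 0 0 0 0.7 -1; 13 -40 0 0 0 0.7 -1"

```text
clock: 6.0
tool_pos: [0.4933, -0.0219, 0.2384]
ee_rot: [0.091, 0.996, 0.0, 0.001]
force: [0.3, 0.2, -1.1]
opening: 0.0209
finger_force: 60.5
```

Call:
step_arm --steps "13 -40 0 0 0 0.8 -1; 13 -40 0 0 0 0.8 -1; 0 0 0 0 0 0 -1; 0 0 0 0 0 0 -1; 0 0 0 0 0 0 -1"

```text
clock: 6.5
tool_pos: [0.5185, -0.0994, 0.2377]
ee_rot: [0.077, 0.997, 0.0, 0.0]
force: [0.7, 0.2, -0.0]
opening: 0.0208
finger_force: 60.5
```

```bash
python3 - <<'E'
from h import *
s,im=wrist(); print(s["clock"],s["tool_pos"],yawy(s),s["opening"],s["force"])
ims=[("w",im),("scene",get_image("scene")),("side",get_image("side"))]
cv2.imwrite("pics/w2.png",im["pixels"][:,:,::-1])
for t,i in ims:
  for n in ["wide_slot","narrow_slot","lever_top","toaster"]: print(t,n,L(landmark_of,i,n))
print(L(landmark_of,im,"waffle"))
E
```

```text
6.5 [ 0.51845646 -0.09944792  0.23765386] 81.20319648005449 0.02081539548437248 [ 0.7469715   0.24229207 -0.01832879]
w wide_slot [([0.543, -0.088, 0.104], 0.82)]
w narrow_slot [([0.532, -0.16, 0.109], 0.68)]
w lever_top [([0.419, -0.107, 0.097], 0.62)]
w toaster [([0.536, -0.119, 0.002], 0.77)]
scene wide_slot [([0.548, -0.088, 0.109], 0.85)]
scene narrow_slot [([0.534, -0.158, 0.103], 0.64)]
scene lever_top [([0.424, -0.105, 0.094], 0.81)]
scene toaster [([0.532, -0.122, -0.002], 0.84)]
side wide_slot [([0.547, -0.086, 0.104], 0.66)]
side narrow_slot [([0.537, -0.162, 0.107], 0.82)]
side lever_top [([0.421, -0.106, 0.098], 0.69)]
side toaster [([0.533, -0.122, 0.004], 0.9)]
[([0.515, -0.098, 0.187], 0.71)]
```

View pics/w2.png

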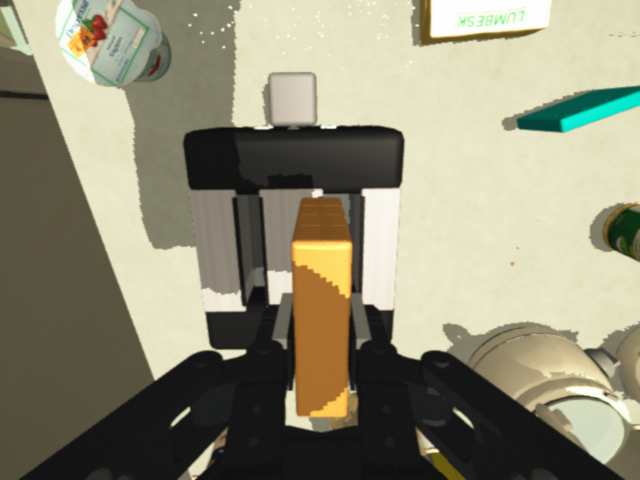

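The wrist view shows the waffle gripped squarely at (322,300), with the wide slot beneath it (right edge near u=362). The narrow slot is at (250,250) and the lever paddle at (292,98). I'll overlay the model to check the estimates.

```bash
cat >> h.py <<'E'
def rect(c,yaw,w,t,z):
    k=np.array([[-w/2,-t/2],[w/2,-t/2],[w/2,t/2],[-w/2,t/2]]); a=np.radians(yaw)
    Q=k@np.array([[np.cos(a),np.sin(a)],[-np.sin(a),np.cos(a)]])+np.array(c)[:2]; return np.c_[Q,np.full(4,z)]
def draw(I,im,P,col,S,o):
    q=(proj(im,P)-o)*S; cv2.polylines(I,[np.int32(q)],True,col,1,cv2.LINE_AA)
E
python3 - <<'E'
from h import *
s,im=wrist()
o=np.array([170,60]);S=3
I=cv2.resize(np.ascontiguousarray(im["pixels"][60:260,170:430,::-1]),None,fx=S,fy=S,interpolation=cv2.INTER_CUBIC)
draw(I,im,rect((.5462,-.0868),-8.8,.096,.030,.105),(0,255,0),S,o)
draw(I,im,rect((.535,-.1600),-8.8,.096,.018,.105),(0,255,0),S,o)
draw(I,im,rect((.4205,-.1056),-8.8,.038,.036,.095),(255,0,255),S,o)
t=s["tool_pos"]; y=yawy(s)-90
draw(I,im,rect(t,y,.08,.022,t[2]-.048),(255,0,0),S,o)
draw(I,im,rect(t,y,.08,.022,t[2]+.024),(255,0,0),S,o)
cv2.imwrite("pics/o2.png",I)
g=cv2.cvtColor(im["pixels"],cv2.COLOR_RGB2GRAY).astype(float)
for v in (205,220,235):
    d=np.convolve(g[v],[1,1,-1,-1],"same"); 
    e=[u for u in range(175,415) if abs(d[u])>40 and abs(d[u])==abs(d[u-3:u+4]).max()]
    print(v,[(u,int(d[u]),np.round(back(im,[u,v],.105)[0,:2],4).tolist()) for u in e])
E
```

```text
205 [(234, -138, [0.4917, -0.1647]), (264, 144, [0.4953, -0.1415]), (300, -72, [0.4996, -0.1136]), (342, 46, [0.5046, -0.081]), (351, -85, [0.5057, -0.0741]), (366, 247, [0.5075, -0.0625]), (400, -50, [0.5116, -0.0361])]
220 [(235, -156, [0.5037, -0.1667]), (240, 66, [0.5043, -0.1628]), (265, 146, [0.5074, -0.1432]), (296, -67, [0.5111, -0.1188]), (351, -81, [0.5178, -0.0756]), (365, 257, [0.5195, -0.0646]), (399, -52, [0.5237, -0.0379])]
235 [(236, -138, [0.5161, -0.1688]), (241, 66, [0.5167, -0.1648]), (266, 149, [0.5198, -0.1449]), (293, -72, [0.5231, -0.1234]), (351, -54, [0.5303, -0.0772]), (365, 269, [0.532, -0.0661])]
```

View pics/o2.png

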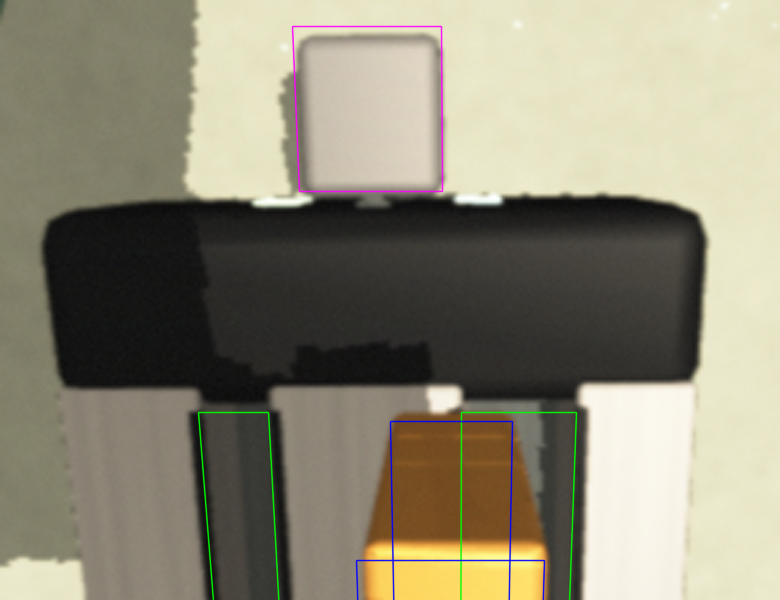

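The overlay matches: the slots agree within about 1 mm, and the waffle sits 2–3 mm toward the robot in the hand. Moving over the wide slot and lowering.

Call:
step_arm --steps "28 12 0 0 0 0 -1; 0 0 0 0 0 0 -1; 0 0 -30 0 0 0 -1; 0 0 -30 0 0 0 -1; 0 0 0 0 0 0 -1"

```text
clock: 7.85
tool_pos: [0.5435, -0.0878, 0.1735]
ee_rot: [0.077, 0.997, 0.0, -0.004]
force: [-0.7, -0.1, -1.1]
opening: 0.0205
finger_force: 60.6
```

Call:
step_arm --steps "0 0 -15 0 0 0 -1; 0 0 -15 0 0 0 -1; 0 0 -10 0 0 0 -1; 0 0 -10 0 0 0 -1; 0 0 0 0 0 0 -1"

```text
clock: 8.35
tool_pos: [0.5461, -0.0881, 0.1266]
ee_rot: [0.077, 0.997, 0.0, -0.001]
force: [-0.3, -0.3, -0.0]
opening: 0.0209
finger_force: 60.6
```

Call:
step_arm --steps "0 0 -5 0 0 0 -1; 0 0 0 0 0 0 -1; 0 0 0 0 0 0 0.3; 0 0 0 0 0 0 0.3; 0 0 0 0 0 0 0.3"

```text
clock: 8.85
tool_pos: [0.5471, -0.0882, 0.1227]
ee_rot: [0.077, 0.997, -0.0, 0.0]
force: [0.4, -0.3, 0.1]
opening: 0.0554
finger_force: 0.0
```

```bash
python3 - <<'E'
from h import *
im=get_image("side"); print(sense()["opening"],sense()["tool_pos"],L(landmark_of,im,"waffle"))
cv2.imwrite("pics/s3.png",cv2.resize(im["pixels"][130:300,190:400,::-1],None,fx=3,fy=3))
E
```

```text
0.055607713701441325 [ 0.54700464 -0.08818859  0.12260476] [([0.544, -0.086, 0.074], 0.57)]
```

View pics/s3.png

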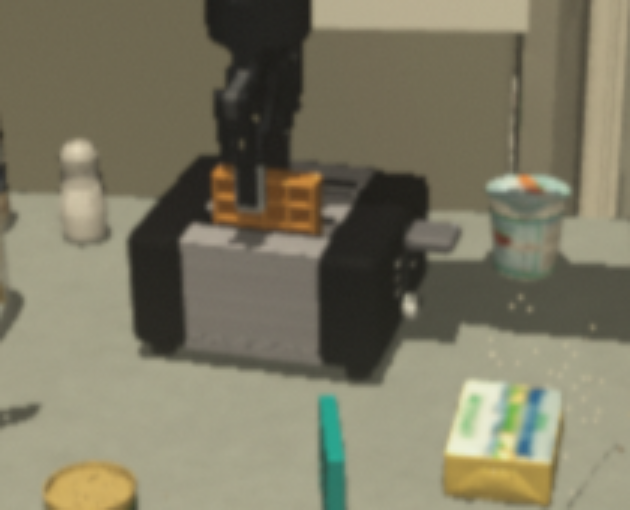

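The waffle stands in the wide slot (crop position (268,200)) and is released. Next, the crispbread.

Call:
step_arm --steps "0 0 30 0 0 0 0.3; 0 0 40 0 0 0 0.3; -12 43 0 0 0 -0.65 1; -12 43 0 0 0 -0.65 1; -12 43 0 0 0 -0.65 1"

```text
clock: 9.45
tool_pos: [0.5106, 0.0419, 0.1929]
ee_rot: [0.095, 0.995, 0.0, 0.001]
force: [-0.1, 0.4, 0.3]
opening: 0.0856
finger_force: 0.0
```

Call:
step_arm --steps "-12 44 0 0 0 -0.65 1; -12 44 0 0 0 -0.65 1; -12 44 0 0 0 -0.65 1; -12 44 0 0 0 -0.65 1; -12 44 0 0 0 -0.65 1"

```text
clock: 9.95
tool_pos: [0.4501, 0.2626, 0.1926]
ee_rot: [0.122, 0.992, 0.0, 0.0]
force: [1.0, -0.3, -0.5]
opening: 0.085
finger_force: 0.0
```

Call:
step_arm --steps "-12 44 0 0 0 -0.65 1; -14 42 0 0 0 -0.65 1; 0 0 0 0 0 0 1; 0 0 0 0 0 0 1; 0 0 0 0 0 0 1"

```text
clock: 10.45
tool_pos: [0.4249, 0.346, 0.1922]
ee_rot: [0.134, 0.991, -0.0, -0.0]
force: [-0.6, 0.4, 0.3]
opening: 0.0852
finger_force: 0.0
```

Call:
step_arm --steps "0 1 -45 0 0 0 1; 0 0 -45 0 0 0 1; 0 0 -35 0 0 0 1; 0 0 -12 0 0 0 1; 0 0 0 0 0 0 1"

```text
clock: 10.95
tool_pos: [0.4241, 0.3458, 0.054]
ee_rot: [0.134, 0.991, -0.001, -0.001]
force: [-1.0, -0.1, 0.0]
opening: 0.0854
finger_force: 0.0
```

Call:
step_arm --steps "0 0 0 0 0 0 0.3; 0 0 0 0 0 0 0; 0 0 0 0 0 0 -0.5; 0 0 0 0 0 0 -1; 0 0 0 0 0 0 -1"

```text
clock: 11.45
tool_pos: [0.4251, 0.3482, 0.056]
ee_rot: [0.133, 0.991, 0.0, 0.0]
force: [0.1, 0.2, -0.5]
opening: 0.0124
finger_force: 1.4
```

Call:
step_arm --steps "0 0 0 0 0 0 -1; 0 0 45 0 0 0 -1; 0 0 45 0 0 0 -1; 0 0 45 0 0 0 -1; 11 -43 25 0 0 0.6 -1"

```text
clock: 11.95
tool_pos: [0.4366, 0.3095, 0.2187]
ee_rot: [0.125, 0.992, 0.003, 0.002]
force: [1.9, -0.3, 0.5]
opening: 0.0108
finger_force: 58.7
```

Call:
step_arm --steps "7 -42 10 0 0 0.5 -1; 7 -42 5 0 0 0.5 -1; 7 -42 5 0 0 0.5 -1; 7 -42 0 0 0 0.5 -1; 7 -42 0 0 0 0.5 -1"

```text
clock: 12.45
tool_pos: [0.4706, 0.0941, 0.2351]
ee_rot: [0.106, 0.994, 0.0, 0.0]
force: [0.7, 0.2, -0.5]
opening: 0.0104
finger_force: 58.7
```

Call:
step_arm --steps "7 -42 0 0 0 0.5 -1; 7 -42 0 0 0 0.5 -1; 7 -42 0 0 0 0.5 -1; 7 -42 0 0 0 0.5 -1; 7 -42 0 0 0 0.5 -1"

```text
clock: 12.95
tool_pos: [0.5055, -0.1161, 0.2348]
ee_rot: [0.085, 0.996, 0.0, 0.0]
force: [0.7, -0.4, -1.1]
opening: 0.011
finger_force: 58.7
```

Call:
step_arm --steps "7 -42 0 0 0 0.5 -1; 0 0 0 0 0 0 -1; 0 0 0 0 0 0 -1; 0 0 0 0 0 0 -1; 0 0 0 0 0 0 -1"

```text
clock: 13.45
tool_pos: [0.5124, -0.1551, 0.2348]
ee_rot: [0.08, 0.997, 0.0, -0.0]
force: [-0.2, -0.4, -1.0]
opening: 0.011
finger_force: 58.7
```

```bash
python3 - <<'E'
from h import *
s,im=wrist(); print(s["clock"],s["tool_pos"],yawy(s),s["opening"])
o=np.array([190,60]);S=3
I=cv2.resize(np.ascontiguousarray(im["pixels"][60:260,190:450,::-1]),None,fx=S,fy=S,interpolation=cv2.INTER_CUBIC)
draw(I,im,rect((.5462,-.0868),-8.8,.096,.030,.105),(0,255,0),S,o)
draw(I,im,rect((.535,-.1600),-8.8,.096,.018,.105),(0,255,0),S,o)
draw(I,im,rect((.4205,-.1056),-8.8,.038,.036,.095),(255,0,255),S,o)
t=s["tool_pos"]; y=yawy(s)-90
draw(I,im,rect(t,y,.08,.012,t[2]-.050),(255,0,0),S,o)
draw(I,im,rect(t,y,.08,.012,t[2]+.022),(255,0,0),S,o)
cv2.imwrite("pics/o4.png",I)
for n in ["narrow_slot","lever_top","wide_slot","waffle","crispbread"]: print(n,L(landmark_of,im,n))
E
```

```text
13.45 [ 0.51235887 -0.15511643  0.23482813] 80.87398088112352 0.011022587576870364
narrow_slot []
lever_top [([0.42, -0.105, 0.095], 0.68)]
wide_slot [([0.542, -0.09, 0.07], 0.73)]
waffle [([0.541, -0.089, 0.071], 0.95)]
crispbread [([0.471, 0.144, 0.002], 0.6), ([0.516, -0.152, 0.182], 0.59)]
```

View pics/o4.png

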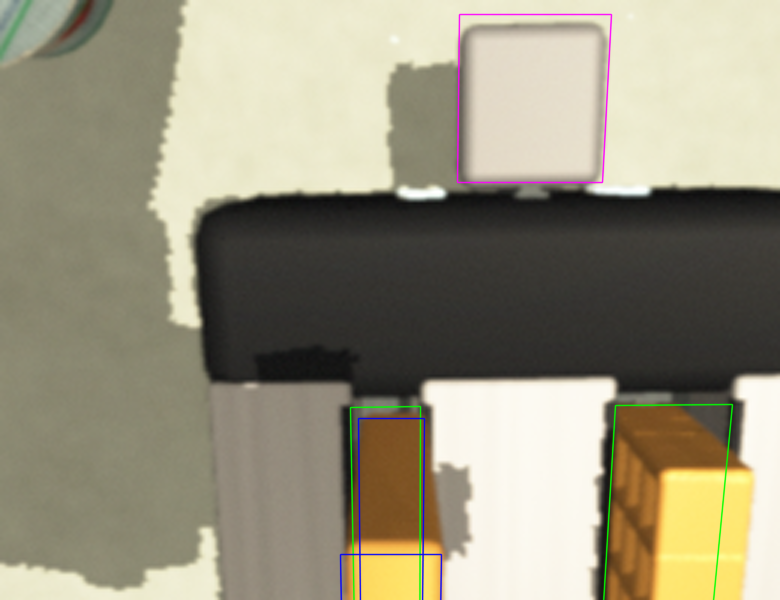

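The crispbread sits square in the hand at crop position (392,480), over the narrow slot, and the waffle stands in the wide slot. Shifting by (25, -5) mm and lowering.

Call:
step_arm --steps "25 -5 0 0 0 0.3 -1; 0 0 -30 0 0 0 -1; 0 0 -30 0 0 0 -1; 0 0 -10 0 0 0 -1; 0 0 0 0 0 0 -1"

```text
clock: 14.25
tool_pos: [0.5362, -0.1609, 0.1634]
ee_rot: [0.078, 0.997, 0.0, -0.002]
force: [0.1, 0.0, 0.4]
opening: 0.011
finger_force: 58.7
```

```bash
python3 - <<'E'
from h import *
s=sense(); print(s["tool_pos"],yawy(s)); d=np.array([.535,-.1596])-s["tool_pos"][:2]; a=np.radians(-8.8)
print("along",d@[np.cos(a),np.sin(a)],"lat",d@[-np.sin(a),np.cos(a)])
E
```

```text
[ 0.53624019 -0.16086424  0.16340629] 81.09005812575
along -0.001419002667844469 lat 0.0010596225487923708
```

Call:
step_arm --steps "0 0.5 -8 0 0 0 -1; 0 0 -10 0 0 0 -1; 0 0 -10 0 0 0 -1; 0 0 -7 0 0 0 -1; 0 0 0 0 0 0 -1"

```text
clock: 14.75
tool_pos: [0.5367, -0.1606, 0.1286]
ee_rot: [0.078, 0.997, 0.0, -0.001]
force: [0.4, -0.2, -0.9]
opening: 0.0109
finger_force: 58.7
```

Call:
step_arm --steps "0 0 -5 0 0 0 -1; 0 0 0 0 0 0 -1; 0 0 0 0 0 0 -0.2; 0 0 0 0 0 0 -0.1; 0 0 0 0 0 0 0"

```text
clock: 15.25
tool_pos: [0.5378, -0.1609, 0.1252]
ee_rot: [0.078, 0.997, -0.0, 0.0]
force: [0.0, -0.3, 0.1]
opening: 0.0425
finger_force: 0.0
```

Call:
step_arm --steps "0 0 30 0 0 0 0; 0 0 40 0 0 0 0; -40 10 10 0 0 0 -1; -40 12 0 0 0 0 -1; -40 12 0 0 0 0 -1"

```text
clock: 15.75
tool_pos: [0.4168, -0.1267, 0.2055]
ee_rot: [0.078, 0.997, -0.0, 0.001]
force: [-0.1, 0.4, 0.9]
opening: 0.0006
finger_force: 0.0
```

```bash
python3 - <<'E'
from h import *
s,im=wrist(); print(s["clock"],s["tool_pos"],yawy(s),s["opening"],s["force"])
cv2.imwrite("pics/w5.png",im["pixels"][:,:,::-1])
sc=get_image("scene")
for n in ["lever_top","waffle","crispbread"]: print(n,L(landmark_of,im,n),L(landmark_of,sc,n))
E
```

```text
15.75 [ 0.41683324 -0.12666501  0.20549105] 81.0753753440151 0.0005996061085342707 [-0.10089299  0.35711816  0.88238555]
lever_top [] [([0.423, -0.107, 0.096], 0.61)]
waffle [([0.543, -0.088, 0.068], 0.95)] [([0.542, -0.085, 0.07], 0.82)]
crispbread [([0.467, 0.144, 0.001], 0.87)] [([0.463, 0.151, -0.001], 0.94), ([0.535, -0.161, 0.07], 0.75)]
```

View pics/w5.png

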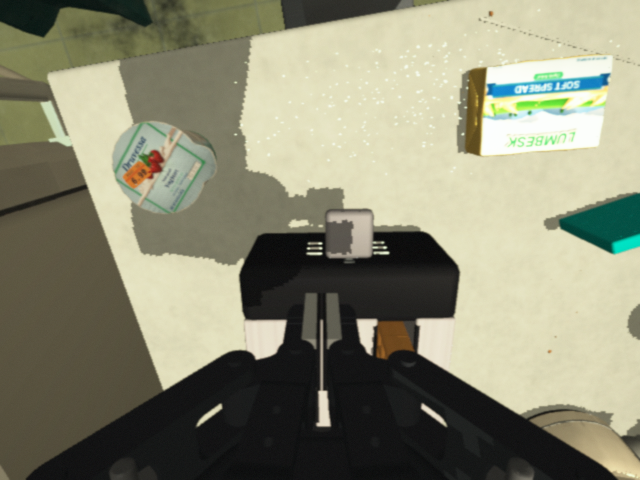

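Both pieces stand in their slots, and the lever paddle is at (350,235) in the wrist view. Now to press it.

Call:
step_arm --steps "0.5 22 0 0 0 0 -1; 0 0 -40 0 0 0 -1; 0 0 -40 0 0 0 -1; 0 0 -15 0 0 0 -1; 0 0 0 0 0 0 -1"

```text
clock: 16.65
tool_pos: [0.4166, -0.1044, 0.1073]
ee_rot: [0.078, 0.997, 0.0, -0.003]
force: [0.1, 0.6, 0.5]
opening: -0.0001
finger_force: 0.0
```

Call:
step_arm --steps "0 0 -5 0 0 0 -1; 0 0 -5 0 0 0 -1; 0 0 -4 0 0 0 -1; 0 0 -4 0 0 0 -1; 0 0 0 0 0 0 -1"

```text
clock: 17.15
tool_pos: [0.419, -0.1051, 0.0923]
ee_rot: [0.078, 0.997, -0.0, 0.001]
force: [0.3, -0.2, 5.0]
opening: 0.0002
finger_force: 2.5
```

Call:
step_arm --steps "0 0 -5 0 0 0 -1; 0 0 -5 0 0 0 -1; 0 0 -5 0 0 0 -1; 0 0 -5 0 0 0 -1; 0 0 0 0 0 0 -1"

```text
clock: 17.65
tool_pos: [0.4187, -0.105, 0.0717]
ee_rot: [0.078, 0.997, -0.0, 0.001]
force: [1.9, 0.1, 3.6]
opening: -0.0004
finger_force: 2.0
```

Call:
step_arm --steps "0 0 -4 0 0 0 -1; 0 0 -3 0 0 0 -1; 0 0 -3 0 0 0 -1; 0 0 -2 0 0 0 -1; 0 0 0 0 0 0 -1"

```text
clock: 18.15
tool_pos: [0.4187, -0.105, 0.06]
ee_rot: [0.078, 0.997, -0.0, 0.001]
force: [2.0, -0.8, 5.0]
opening: 0.0005
finger_force: 2.3
```

Call:
step_arm --steps "0 0 -1 0 0 0 -1; 0 0 0 0 0 0 -1; 0 0 0 0 0 0 -1; 0 0 0 0 0 0 -1; 0 0 0 0 0 0 -1"

```text
clock: 18.65
tool_pos: [0.4187, -0.105, 0.0593]
ee_rot: [0.078, 0.997, -0.0, 0.001]
force: [2.3, -1.3, 5.8]
opening: -0.0
finger_force: 2.6
```

Call:
step_arm --steps "0 0 -1 0 0 0 -1; 0 0 0 0 0 0 -1; 0 0 0 0 0 0 -1; 0 0 0 0 0 0 -1; 0 0 0 0 0 0 -1"

```text
clock: 19.15
tool_pos: [0.4187, -0.105, 0.0583]
ee_rot: [0.078, 0.997, -0.0, 0.001]
force: [1.6, -1.3, 6.1]
opening: 0.0
finger_force: 3.1
```

```bash
python3 - <<'E'
from h import *
s=sense();print(s["tool_pos"],s["force"])
im=get_image("side"); sc=get_image("scene"); 
for n in ["waffle","crispbread","lever_top"]: print(n,L(landmark_of,im,n),L(landmark_of,sc,n))
a=cv2.resize(im["pixels"][160:270,220:370,::-1],None,fx=2.6,fy=2.6); b=cv2.resize(sc["pixels"][205:315,320:470,::-1],None,fx=2.6,fy=2.6)
cv2.imwrite("pics/s6.png",np.hstack([a,b]))
E
```

```text
[ 0.4186802  -0.1050247   0.05832191] [ 1.57301942 -1.32912234  6.07754996]
waffle [] [([0.607, 0.228, 0.0], 0.43)]
crispbread [([0.472, 0.148, -0.001], 0.75), ([0.41, 0.305, -0.001], 0.16)] [([0.467, 0.147, -0.002], 0.67)]
lever_top [] [([0.421, -0.105, 0.058], 0.55)]
```

View pics/s6.png

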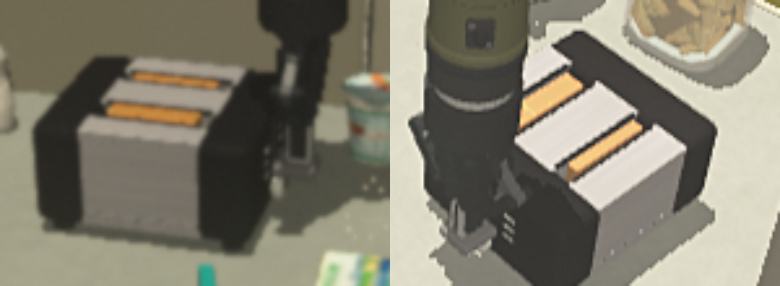

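The waffle and crispbread are both nearly flush in their slots. The lever is about 36.7 mm down, at the third notch, and held with about 6 N.

```bash
python3 -c "
from bench import *
print(sense()['tool_pos'],sense()['force']); print(hand_in())"
```

```text
[ 0.41868438 -0.10503556  0.05832663] [ 1.31410923 -0.04821489  5.86290186]
the job is handed in; nothing more can be done
None
```

The job is handed in at about 19 s on the clock: the waffle is in the wide slot and the crispbread in the narrow one, both lowered, and the arm is still holding the lever about 36.7 mm down, at the third notch (36 mm).

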